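Swing the hanging pot over the drip tray

TASK

The swing-out dish rack, with the washed cast-iron pot hanging under it, has been left standing aside on its free-turning post. Push it round by the outer faces of its wooden side rails until the pot hangs over the middle of the open part of the half-pulled-out drip tray, bring it gently to rest there, with no hard knock, rush or bang against its stops, and let go, so that rack and pot stay there still on their own for at least eight seconds. Keep the robot off the clean grey deck, the crockery, the cutlery caddy and the pot, and leave the tray and everything else on the bench where it is.

Things in the scene. Friction and masses are not known exactly. Their poses are not given: they have to be found in the camera images.
- rack: Swing-out rack: lumber frame 180 mm wide on an upright steel post at the far left, turning about it (vertical axis). Origin at bench level under its middle line, 380 mm from the axis; +x points to the axis, z up. Yaw starts at -0.3 to 0.1 and must rise to some 0.4 to 0.9; stops near -0.5 and 1.9.
- rail_left (a point): Where to push, one side: outer face of the wooden side rail on the rack's +y side (rack's axes), 380 mm from the post's axis, 90 mm from the rack's middle line, 255 mm above the bench. Rails are round-nosed, 32 mm thick, 50 to 437 mm from the axis. At this place a downward gripper with closed fingers clears bowl, pot and caddy. It looks to the robot's left at the start.
- rail_right (a point): The same on the other rail, the rack's -y side. It looks to the robot's right at the start. The bearing is almost free: the rack coasts after a push. Rack, load and pot weigh 5.3 kg; inertia about the post's axis 0.49 kg m2 (hidden: within 20 percent), damping 0.01 N m s/rad, friction 0.0005 N m. Stopped short, the swinging pot throws it back.
- load: Fixed on the rack, not to be touched: grey deck (its rim covers the rails' tops to 82 mm from the middle line, top at 275 mm), upturned rice bowl (116 mm across, top at 317 mm, 165 mm from the post's axis), at the free end a caddy (454 to 512 mm from it, 180 mm wide, top at 295 mm) with two spoons (tops at 345 mm). Same origin and axes as the rack.
- pot: Cast-iron pot, 150 mm across, 95 mm high, 3.2 kg (hidden: -25 to +30 percent), hanging by a wire bail from a hook under the rack's middle line, 310 mm from the post's axis. Origin at the hook, 225 mm above the bench; axes as the rack's while it hangs still. Its centre of mass is 106 mm below the hook; it swings freely about the rack's x axis, period 0.7 s.
- pot_foot (a point): Middle of the pot's underside, 155 mm below the hook, 70 mm above the bench while it hangs still. It lies under the rack's middle line, 310 mm from the post's axis.
- tray_mid (a point): Middle of the open part of the drip tray's floor, 55 mm in from its front edge. Grey open tray, 220 mm long, 236 mm wide, rim 38 mm high, pulled about half out of the low grey drainer (270 by 250 mm, 60 mm high) that stands under the rack's path. The point lies within about 20 mm of the circle on which the pot travels; the rack gets there by turning counterclockwise.
- mug: White ceramic mug, 80 mm across, 90 mm high, right front of the bench. Bystander.
- tumbler: Red plastic tumbler, 74 mm across, 110 mm high, right part of the bench. Bystander.
- jar: Upturned glass jar on its closed metal lid, 80 mm across, 124 mm high, left part of the bench. Bystander.
- bowl: Blue ceramic bowl, 140 mm across, 55 mm high, left part of the bench. Bystander.
- brush: Dish brush with a wooden handle lying on the right part of the bench. Bystander.
- soap: White soap dish, 110 by 75 mm, with a bar of soap, right part of the bench. Bystander.

How it is judged:
On the way:
1. rack and pot hang still and untouched for seven seconds with the pot over the middle of the open part of the tray (horizontal distance between pot_foot and tray_mid below 0.04 m and angular speed of load below 0.06 rad/s and angular speed of pot below 0.3 rad/s and contact force between the fingers and rack below 0.3 N), for 7 s.
At the end, for the whole second after the job is handed in: The middle of the pot's underside is within 40 mm, seen from above, of the middle of the open part of the tray, the rack turns at less than 0.06 rad/s and the pot at less than 0.3 rad/s; they have stood so, untouched, for 7 s before the end and through the last second (horizontal distance between pot_foot and tray_mid below 0.04 m and angular speed of load below 0.06 rad/s and angular speed of pot below 0.3 rad/s).
It fails at once if the robot knocks or shoves the rack with more than 15 N (contact force between any of the fingers, the arm and rack above 15 N).
It fails at once if the rack rushes (faster than 0.8 rad/s, 0.4 m/s at its free end) (angular speed of load above 0.8 rad/s).
It fails at once if the rack bangs against one of its stops (angle between the x axis of load and the y axis of tray_mid, either way round above 1.15 rad).
It fails at once if the robot touches the clean deck, crockery, caddy or pot (contact force between any of the fingers, the arm and load above 1 N or contact force between any of the fingers, the arm and pot above 1 N).
It fails at once if the drip tray or something else on the bench is shifted (distance of any of tray_mid, mug, tumbler, jar, bowl, brush, soap from where it was at the start of the episode above 0.02 m).
It also fails if it takes over 46 s, if anything falls off the work surface, if the arm or the gripper's body presses on something with over 40 N, if the wrist force passes 120 N, or if a joint passes its speed limit or range.

ROBOT

A 6-joint arm with a two-finger parallel gripper is mounted at the origin on the work surface. World frame = base frame: x ahead of the robot, y to its left, z up, the work surface at z = 0. Lengths are in m, angles in rad, forces in N, time in s.
With the tool pointing down it reaches from about 0.3 to 0.775 m from the base axis. Payload 14.6 kg.
Tool frame: the origin (TCP) lies midway between the tips of the shut fingers; the grasp point (between the pads) lies 19 mm behind it (ctrl.pinch_z is the z of the grasp point in the tool frame, in m); z points along the fingers, y is the line along which they close (so a half turn about z gives the same grasp; the last joint's range is limited). The gripper opens to 94 mm and grips with 3 to 60 N. Pads are 16 mm wide; open, the fingers measure 119 mm over their backs; the gripper's body (75 mm by 177 mm) begins 78 mm behind the grasp point.
Start: joints at [1.251, 0.3, 1.521, -0, 1.321, -0.067], TCP at [0.138, 0.533, 0.205] pointing down, gripper open.
Joint ranges: [-3.03, 3.03], [-0.79, 2.21], [0.23, 2.52], [-1.04, 4.18], [0, 3.07], [-2.55, 2.55]. Speed limits (rad/s): [2.22, 2.22, 2.57, 3.14, 3.14, 3.14].

INTERFACE

Orientations are given as [roll, pitch, yaw] about the fixed x, y, z axes, in that order (R = Rz(yaw) Ry(pitch) Rx(roll)).
In Python, from station import ctrl, camera, ticket gives the robot as it stands. The module is installed in compiled form; this text tells all that it offers.
- The arm moves only by the shell command python3 -m inch 'ROWS' [FORCE]. ROWS is text: rows parted by semicolons, each of 7 numbers parted by spaces: the opening, from -1 (shut) to 1 (fully open), then the shift along the tool's x, y, z in units of 0.03 m (1.0 is 0.03 m), then the turn, a rotation vector about the tool's x, y, z in units of 10 degrees (1.0 is 10 degrees). In form: grip dx dy dz rx ry rz; .... A call has 1 to 10 rows; each row shifts and turns the commanded pose from where the row before left it, along the tool's axes as they then stand; what a row does not reach is not made up. A row lasts 1/8 s, in which the tool goes at most 62.5 mm and 10.7 degrees, less where a joint would pass 70% of its speed; a pose out of reach is approached as far as the arm can. A call with a number of a shift or a turn outside -1 to 1 is refused whole. A call with a gripper value outside its range is refused whole. The fingers move at their own pace and stop on an object; FORCE is the grip in N (left out, the last holds). Time passes only in rows, so rows that do not move let the fingers close. It gives the time, the measured TCP pose, the force, the opening and the grip force at its end, in the units of the state.
- ctrl.get_obs(): the state, without advancing time (a new reading comes with each control period).
- camera(name): name is "scene" or "top" or "wrist"; returns a dict with "img" (480x640x3 uint8, blue, green, red), "range_z" (480x640 float32, m along the optical axis (not along the pixel's ray), 0 where there is no reading), "intrinsics" (3x3 intrinsics, pixels), "view" (4x4, takes a point from world to camera coordinates). Camera axes: x right, y down, z forward; pixel columns grow to the right and rows downward; lengths in m; the calibration is good to about 2 mm. A picture is of the moment at which its call begins.
- ticket.hand_in(): hands the job in; it is judged then, once.
The state is a dict: "time_s": time; "qpos": joint angles; "joint_vel": joint speeds; "tau": joint torques, N m; "ee_pos": TCP position; "eef_rot": TCP orientation; "force": force on the tool from outside, world axes, zero at the start; "moment": the same for the moment, N m; "grip_width": finger opening in m; "grip_force": force on a finger pad.
Only numpy, scipy, OpenCV 4.12 (cv2) and the standard library are available. Lean on these libraries where they do the work, as an engineer would, in place of code of your own. Each camera call takes 0.05 s, during which the arm holds its last target. There are 200 camera calls.

## Working session

There is one attempt and no reset: what is moved stays moved. The work goes in short steps, Python scripts to look and compute and a shell command to move; the robot and the scene stay as the last step left them, time stands still between calls to the robot, and variables do not carry over. Pictures are saved under pics/ and viewed, at most 10 in all, crops included, and the job is handed in when it is done.

```bash
mkdir -p pics
cat > h.py <<'E'
import numpy as np, cv2
from station import ctrl, camera, ticket
def shot(n):
    c=camera(n); return c
def pts(c):
    K=c["intrinsics"]; z=c["range_z"]; v,u=np.mgrid[0:480,0:640]
    P=np.stack([(u-K[0,2])/K[0,0]*z,(v-K[1,2])/K[1,1]*z,z,np.ones_like(z)],-1)
    W=P@np.linalg.inv(c["view"]).T
    W[z==0]=np.nan
    return W[...,:3]
E
python3 - <<'E'
from h import *
o=ctrl.get_obs(); print({k:np.round(v,3) for k,v in o.items()})
for n in("top","scene"):
    c=shot(n); cv2.imwrite(f"pics/{n}0.png",c["img"]); np.save(f"pics/{n}0.npy",pts(c))
    V=np.linalg.inv(c["view"]); print(n,V[:3,3].round(3),V[:3,2].round(3))
E
```

```text
{'time_s': np.float64(0.0), 'qpos': array([ 1.251,  0.3  ,  1.522,  0.   ,  1.321, -0.067]), 'joint_vel': array([-0.   , -0.001, -0.   , -0.001,  0.002,  0.   ]), 'tau': array([-1.0000e-03, -5.3180e+01, -3.5274e+01,  7.1000e-02,  2.4000e-02,
       -0.0000e+00]), 'ee_pos': array([0.137, 0.532, 0.205]), 'eef_rot': array([-3.14 , -0.   ,  2.889]), 'force': array([-0.203, -0.825, -0.324]), 'moment': array([ 0.027,  0.012, -0.028]), 'grip_force': np.float64(0.0), 'grip_width': np.float64(0.094)}
top [ 0.33  -0.011  1.352] [ 0.178 -0.011 -0.984]
scene [ 0.994 -0.597  0.969] [-0.412  0.523 -0.746]
```

View pics/top0.png

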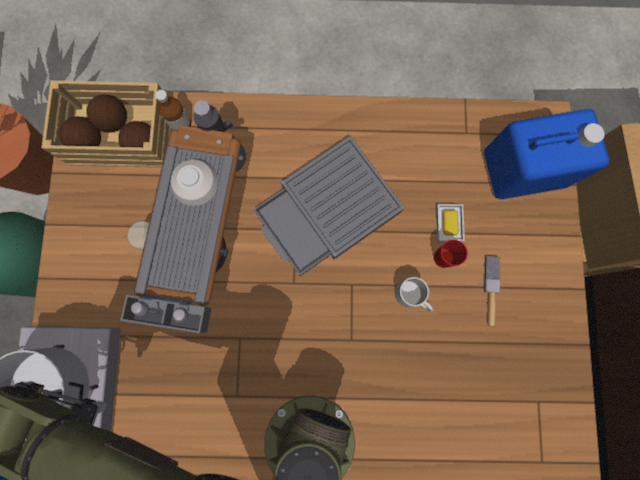

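View pics/scene0.png

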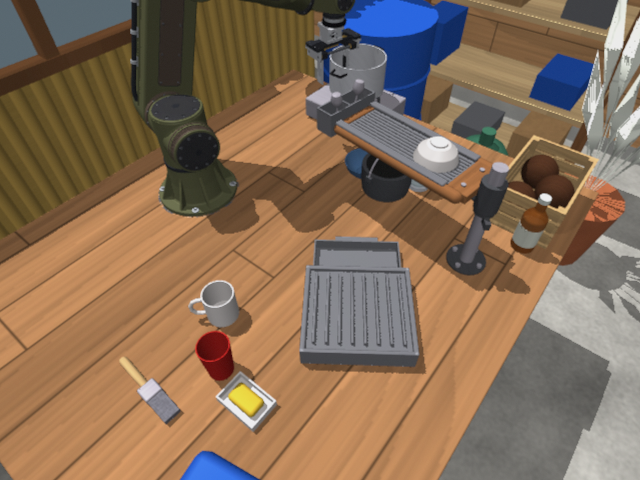

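The top view shows the rack at the left: post end near (205,130), caddy near (165,312). The open tray part is near (295,237). The scene view shows the pot under the deck at (387,178) and the post base at (466,262). Next I'll fit rack and tray.

```bash
cat >> h.py <<'E'
from scipy.optimize import least_squares
def rackpose(name="top",W=None,c=None):
    """caddy+deck+rails silhouette from above: min-area rect of points at deck height (0.265..0.30), within region"""
    if W is None: c=camera(name); W=pts(c)
    return W
E
python3 - <<'E'
from h import *
T=np.load("pics/top0.npy"); S=np.load("pics/scene0.npy"); im=cv2.imread("pics/top0.png")
for n,(u,v) in dict(deck=(190,230),bowltop=(190,175),railend=(210,140),postcap=(205,110),floor=(297,235),drainer=(345,190),caddyR=(150,300)).items(): print(n,T[v,u].round(3))
for n,(u,v) in dict(deck=(400,130),bowltop=(437,145),posttop=(500,170),postbase=(466,262),pot=(387,195),floor=(355,255),drainer=(360,310),railface=(440,187)).items(): print("S",n,S[v,u].round(3))
# deck rectangle
for W,n in((T,"T"),(S,"S")):
    m=(abs(W[...,2]-0.273)<.006)&(W[...,1]>0.1)&(W[...,0]>0.1)
    nl,lab,st,ce=cv2.connectedComponentsWithStats(m.astype(np.uint8)); k=1+st[1:,4].argmax()
    P=W[lab==k]; r=cv2.minAreaRect(P[:,:2].astype(np.float32)*1000); print(n,"deck",len(P),P[:,2].mean(),r, cv2.boxPoints(r).round(0).tolist())
    m=(abs(W[...,2]-0.03)<.004+.006)&(W[...,1]>-0.2)&(W[...,1]<.3)&(W[...,0]>0.4)
# bowl circle
for W in (T,S):
    m=(W[...,2]>.288)&(W[...,2]<.33)&(W[...,0]>.5)&(W[...,1]>.15)
    P=W[m]; print("bowl",len(P),cv2.minEnclosingCircle(P[:,:2].astype(np.float32)*1000),P[:,2].max())
# tray/drainer heights
for W in (T,S):
  for lo,hi,nm in((.052,.068,"drainer"),(.030,.044,"rim"),(.002,.02,"floor")):
    m=(W[...,2]>lo)&(W[...,2]<hi)&(W[...,0]>.4)&(W[...,0]<.95)&(W[...,1]<.25)&(W[...,1]>-.25)
    nl,lab,st,ce=cv2.connectedComponentsWithStats(m.astype(np.uint8)); k=1+st[1:,4].argmax()
    P=W[lab==k]; r=cv2.minAreaRect(P[:,:2].astype(np.float32)*1000); print(nm,len(P),P[:,2].mean().round(4),np.round(r[0]),np.round(r[1]),r[2],cv2.boxPoints(r).round(0).tolist())
E
```

```text
deck [0.536 0.295 0.265]
bowltop [0.657 0.29  0.316]
railend [0.764 0.261 0.266]
postcap [0.81  0.26  0.334]
floor [0.576 0.051 0.009]
drainer [ 0.704 -0.087  0.054]
caddyR [0.37  0.387 0.233]
S deck [0.516 0.341 0.265]
S bowltop [0.656 0.273 0.318]
S posttop [0.821 0.256 0.334]
S postbase [0.824 0.25  0.015]
S pot [0.553 0.247 0.113]
S floor [0.566 0.083 0.009]
S drainer [ 0.696 -0.08   0.051]
S railface [0.718 0.194 0.27 ]
T deck 7460 0.2720713048071 ((603.044677734375, 298.97210693359375), (175.78343200683594, 463.0068054199219), 82.367919921875) [[362.0, 243.0], [821.0, 181.0], [844.0, 355.0], [385.0, 417.0]]
S deck 3579 0.2722040546811599 ((576.0927734375, 295.9214782714844), (180.7495880126953, 544.8322143554688), 82.11424255371094) [[294.0, 244.0], [834.0, 169.0], [858.0, 348.0], [319.0, 423.0]]
bowl 1764 ((724.6258544921875, 280.6163635253906), 123.19318389892578) 0.3299277316493632
bowl 1588 ((733.0677490234375, 920.8807373046875), 690.9981079101562) 0.3297674082068085
drainer 5006 0.0581 [691. -77.] [271. 252.] 36.443153381347656 [[507.0, -56.0], [657.0, -259.0], [874.0, -98.0], [725.0, 105.0]]
rim 300 0.0394 [570. 128.] [193.  32.] 30.410398483276367 [[479.0, 93.0], [495.0, 65.0], [662.0, 163.0], [645.0, 190.0]]
floor 4807 0.0044 [675.  60.] [380. 550.] 89.88352966308594 [[400.0, -130.0], [950.0, -131.0], [950.0, 249.0], [400.0, 250.0]]
drainer 3310 0.0591 [689. -82.] [270. 254.] 36.424781799316406 [[504.0, -60.0], [655.0, -264.0], [873.0, -104.0], [722.0, 101.0]]
rim 484 0.0372 [572.  77.] [236. 108.] 36.37037658691406 [[444.0, 50.0], [508.0, -37.0], [699.0, 103.0], [635.0, 190.0]]
floor 1670 0.0093 [570.  78.] [230.  75.] 37.5020751953125 [[456.0, 38.0], [502.0, -21.0], [684.0, 118.0], [638.0, 178.0]]
```

```bash
cat > h.py <<'E'
import numpy as np, cv2
from scipy.spatial import cKDTree
from scipy.optimize import least_squares
from scipy.spatial.transform import Rotation as Ro
from station import ctrl, camera, ticket
def pts(c):
    K=c["intrinsics"]; z=c["range_z"]; v,u=np.mgrid[0:480,0:640]
    P=np.stack([(u-K[0,2])/K[0,0]*z,(v-K[1,2])/K[1,1]*z,z,np.ones_like(z)],-1)
    W=(P@np.linalg.inv(c["view"]).T)[...,:3]; W[z==0]=np.nan; return W
def load():
    d=np.load("pics/ref.npz"); return d["A"],d["ref"],float(d["psi"])
def cloud(W,A):
    P=W.reshape(-1,3); P=P[np.isfinite(P[:,0])]
    r=np.hypot(*(P[:,:2]-A).T); return P[(P[:,2]>.262)&(P[:,2]<.32)&(r>.1)&(r<.53)]
def rot(P,A,a):
    c,s=np.cos(a),np.sin(a); Q=P.copy(); Q[:,:2]=(P[:,:2]-A)@np.array([[c,s],[-s,c]])+A; return Q
def yaw(W,name,guess=None):
    """rack yaw: register cloud on the reference of the same camera's+other camera"""
    A,ref,psi=load(); t=cKDTree(ref); P=cloud(W,A)
    f=lambda a: np.minimum(t.query(rot(P,A,psi-a))[0],.02).mean()
    g=np.arange(-.3,1.1,.02) if guess is None else np.arange(guess-.1,guess+.1,.01)
    a0=g[np.argmin([f(a) for a in g])]; h=np.linspace(a0-.02,a0+.02,21); v=np.array([f(a) for a in h])
    i=v.argmin(); q=np.polyfit(h[max(0,i-5):i+6],v[max(0,i-5):i+6],2); return -q[1]/2/q[0]
def look(guess=None):
    A,_,_=load(); o=ctrl.get_obs(); r=[]
    for n in("top","scene"):
        r.append((round(float(ctrl.get_obs()["time_s"]),3),round(float(yaw(pts(camera(n)),n,guess)),4)))
    print("yaw",r); return r
def tip(psi):
    """tool position in rack frame (from the axis; x outward negative), tool yaw minus psi"""
    A,_,_=load(); o=ctrl.get_obs(); c,s=np.cos(psi),np.sin(psi)
    d=np.array([[c,s],[-s,c]])@(np.array(o["ee_pos"])[:2]-A); R=Ro.from_euler("xyz",o["eef_rot"]).as_matrix()
    ty=np.arctan2(-R[1,0],-R[0,0]); print("t",round(float(o["time_s"]),3),"tip in rack",d.round(4),"z",round(float(o["ee_pos"][2]),4),"toolyaw",round(ty,4),"err",round(psi-ty,4),"F",np.round(o["force"],2),"q",np.round(o["qpos"],2)); return d
def delta(xy,z,ty):
    """world target -> tool-axis units"""
    o=ctrl.get_obs(); R=Ro.from_euler("xyz",o["eef_rot"]).as_matrix()
    d=R.T@(np.array([*xy,z])-o["ee_pos"])/.03
    t0=np.arctan2(-R[1,0],-R[0,0]); print("units dx dy dz",d.round(2),"rz",round(-np.degrees(ty-t0)/10,2))
def railpt(psi,side,off,rad=.38):
    A,_,_=load(); c,s=np.cos(psi),np.sin(psi); return A+np.array([[c,-s],[s,c]])@np.array([-rad,side*(.09+off)])
E
python3 - <<'E'
from h import *
T=np.load("pics/top0.npy"); S=np.load("pics/scene0.npy")
# model fit of axis & yaw: bowl rim circle centre 165, rails edges, caddy end
for n,W in(("T",T),("S",S)):
    P=W.reshape(-1,3); P=P[np.isfinite(P[:,0])]
    for A0 in [np.array([.8205,.2575])]:
        psi=-.137; c,s=np.cos(psi),np.sin(psi); Q=(P[:,:2]-A0)@np.array([[c,-s],[s,c]]); z=P[:,2]
        b=(z>.28)&(z<.322)&(np.hypot(Q[:,0]+.165,Q[:,1])<.075); B=Q[b]
        r=least_squares(lambda p: np.hypot(*(B-p[:2]).T)**2+(z[b]-p[3])*p[4]-p[2]**2,[-.165,0,.058,.29,.05]).x
        print(n,"bowl box centre",B.min(0),B.max(0),((B.min(0)+B.max(0))/2).round(4))
        d=(abs(z-.272)<.012)&(abs(Q[:,1])<.13)&(Q[:,0]<-.23)&(Q[:,0]>-.43); D=Q[d]
        e=[]
        for lo in np.arange(-.43,-.23,.02):
            y=D[(D[:,0]>=lo)&(D[:,0]<lo+.02),1]; e.append((lo+.01,y.min(),y.max()))
        e=np.array(e); print("edges",e[:,1].round(3),e[:,2].round(3),"mid slope/int",np.polyfit(e[:,0],e[:,1:].mean(1),1).round(4),"slopes",[np.polyfit(e[:,0],e[:,i],1)[0].round(4) for i in(1,2)])
        cd=(z>.285)&(z<.30)&(Q[:,0]<-.43)&(Q[:,0]>-.56)&(abs(Q[:,1])<.13); print("caddy",Q[cd].min(0).round(4),Q[cd].max(0).round(4))
        p=(z>.325)&(z<.34)&(np.hypot(*Q.T)<.06); print("post",Q[p].min(0).round(4),Q[p].max(0).round(4),z[p].max())
        p=(z>.003)&(z<.03)&(np.hypot(*Q.T)<.07); print("base",np.nanmin(Q[p],0).round(4),Q[p].max(0).round(4))
        rf=(z>.2)&(z<.262)&(Q[:,0]<-.2)&(Q[:,0]>-.43)&(abs(abs(Q[:,1])-.09)<.015); print("railface y",np.median(Q[rf],0),z[rf].min(),len(Q[rf]))
        k=(z>.08)&(z<.165)&(np.hypot(Q[:,0]+.31,Q[:,1])<.1); print("pot",k.sum(),Q[k].min(0),Q[k].max(0))
A=np.array([.8205,.2575])
tmp=[]
P=np.vstack([T.reshape(-1,3),S.reshape(-1,3)]); np.savez("pics/ref.npz",A=A,psi=-.137,ref=cloud(P,A))
for W in(T,S): print(yaw(W,""))
tip(-.137); delta(railpt(-.137,1,.028),.24,-.137)
E
```

```text
T bowl box centre [-0.22362468 -0.06693284] [-0.1162814   0.06284165] [-0.17  -0.002]
edges [-0.078 -0.078 -0.078 -0.078 -0.078 -0.078 -0.078 -0.078 -0.078 -0.078] [0.101 0.099 0.1   0.101 0.1   0.101 0.101 0.1   0.102 0.101] mid slope/int [0.0027 0.0122] slopes [np.float64(0.0001), np.float64(0.0054)]
caddy [-0.516  -0.0792] [-0.4577  0.1028]
post [-0.0238 -0.0065] [0.0139 0.0312] 0.3395236655149083
base [-0.061  -0.0693] [0.0694 0.0089]
railface y [-0.31620683 -0.07695503] 0.25088303807399925 104
pot 146 [-0.36011059 -0.07391417] [-0.27227759 -0.04273626]
S bowl box centre [-0.22021049 -0.04656843] [-0.11712421  0.04970604] [-0.1687  0.0016]
edges [-0.084 -0.084 -0.084 -0.082 -0.082 -0.083 -0.084 -0.086 -0.084 -0.084] [0.09  0.086 0.087 0.09  0.088 0.09  0.087 0.088 0.089 0.09 ] mid slope/int [0.0026 0.0033] slopes [np.float64(-0.0037), np.float64(0.0088)]
caddy [-0.5196 -0.0846] [-0.457   0.0989]
post [-0.0241 -0.0118] [0.012 0.027] 0.33658553365985155
base [-0.068  -0.0671] [0.069  0.0601]
railface y [-0.3093875  -0.08084467] 0.2441649785765173 300
pot 1247 [-0.38735699 -0.08025807] [-0.23937034  0.04117377]
-0.13679897290777343
-0.13709557095205152
t 0.1 tip in rack [-0.7141  0.1789] z 0.205 toolyaw -0.2528 err 0.1158 F [ 0.27 -0.33 -0.16] q [ 1.25  0.3   1.52  0.    1.32 -0.07]
units dx dy dz [-11.3   -0.73  -1.17] rz -0.66
```

```bash
python3 -m inch '-1 0 1 -1 0 0 0;-1 -0.5 0.6 -0.2 0 0 0;-1 -1 0 0 0 0 0;-1 -1 0 0 0 0 0;-1 -1 0 0 0 0 0;-1 -1 0 0 0 0 0;-1 -1 0 0 0 0 0;-1 -1 0 0 0 0 0;-1 -1 0 0 0 0 0;-1 -1 0 0 0 0 0'
python3 -m inch '-1 -1 0 0 0 0 0;-1 -1 0 0 0 0 0;-1 -0.6 0 0 0 0 -0.3;-1 0 0 0 0 0 -0.36;-1 0 0 0 0 0 0'
python3 - <<'E'
from h import *
T=np.load("pics/top0.npy"); S=np.load("pics/scene0.npy")
A=np.array([.8164,.2682]); P=np.vstack([T.reshape(-1,3),S.reshape(-1,3)]); np.savez("pics/ref.npz",A=A,psi=-.136,ref=cloud(P,A))
r=look(-.136); tip(-.136); delta(railpt(-.136,1,.020),.24,-.136)
c=camera("scene"); cv2.imwrite("pics/s1.png",c["img"][60:300,240:600].repeat(2,0).repeat(2,1))
E
```

```text
time_s: 1.35
ee_pos: [0.3973, 0.5148, 0.241]
eef_rot: [-3.141, -0.0, 2.889]
force: [0.1, 0.3, -0.4]
grip_width: 0.0005
grip_force: 0.0
time_s: 1.98
ee_pos: [0.472, 0.4956, 0.2409]
eef_rot: [-3.141, -0.001, 3.003]
force: [-0.7, 0.2, -0.1]
grip_width: 0.0005
grip_force: 0.0
yaw [(1.975, -0.1372), (2.025, -0.1341)]
t 2.075 tip in rack [-0.3723  0.1787] z 0.2412 toolyaw -0.1388 err 0.0028 F [-0.49 -0.54  0.07] q [ 0.76  0.6   1.02  0.    1.53 -0.68]
units dx dy dz [ 0.25 -2.29  0.04] rz -0.02
```

View pics/s1.png

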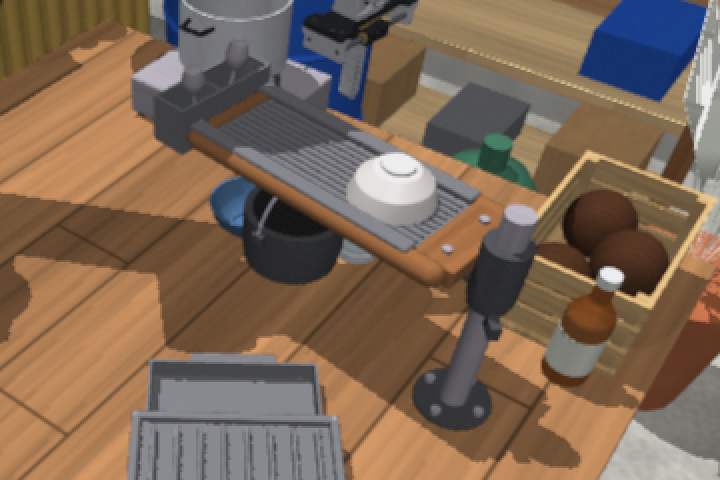

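The finger (around (350,80) in the crop) stands clear beyond the left rail. I'll close in and creep into contact.

```bash
python3 -m inch '-1 0.1 -0.8 0 0 0 0;-1 0.1 -0.9 0 0 0 0;-1 0 -0.4 0 0 0 0;-1 0 -0.15 0 0 0 0;-1 0.01 -0.05 0 0 0 -0.02;-1 0.01 -0.05 0 0 0 -0.02;-1 0.01 -0.05 0 0 0 -0.02;-1 0.01 -0.05 0 0 0 -0.02;-1 0.01 -0.05 0 0 0 -0.02;-1 0.01 -0.05 0 0 0 -0.02'
python3 - <<'E'
from h import *
r=look(-.13); tip(r[1][1])
E
```

```text
time_s: 3.38
ee_pos: [0.4538, 0.4209, 0.2414]
eef_rot: [3.142, -0.0, 3.025]
force: [-0.1, 1.4, -0.5]
grip_width: 0.0007
grip_force: 0.0
yaw [(3.375, -0.1362), (3.425, -0.1327)]
t 3.475 tip in rack [-0.3796  0.1033] z 0.2415 toolyaw -0.1166 err -0.0161 F [-0.11 -0.07 -0.26] q [ 0.69  0.43  1.26 -0.    1.45 -0.77]
```

```bash
python3 -m inch '-1 0.01 -0.04 0 0 0 0;-1 0.015 -0.06 0 0 0 -0.01;-1 0.02 -0.08 0 0 0 -0.03;-1 0.03 -0.1 0 0 0 -0.04;-1 0.03 -0.12 0 0 0 -0.05;-1 0.04 -0.14 0 0 0 -0.06;-1 0.04 -0.16 0 0 0 -0.07;-1 0.04 -0.16 0 0 0 -0.07;-1 0.04 -0.16 0 0 0 -0.07;-1 0.04 -0.16 0 0 0 -0.07'
python3 - <<'E'
from h import *
r=look(-.06); tip(r[1][1])
E
```

```text
time_s: 4.72
ee_pos: [0.4417, 0.3861, 0.2415]
eef_rot: [-3.142, 0.0, 3.108]
force: [0.1, 0.5, -0.2]
grip_width: 0.0
grip_force: 0.0
yaw [(4.725, -0.0389), (4.775, -0.0292)]
t 4.825 tip in rack [-0.378   0.1069] z 0.2416 toolyaw -0.0344 err 0.0052 F [ 0.89 -0.08 -0.26] q [ 0.66  0.36  1.36 -0.    1.42 -0.88]
```

```bash
python3 -m inch '-1 0 0.2 0 0 0 0;-1 0 0.3 -0.4 0 0 0;-1 0 0 -1 0 0 0;-1 0 0 -0.9 0 0 0'
python3 - <<'E'
from h import *
r=look(.05); tip(r[1][1]); p=railpt(.54,-1,.0325); print(p,np.hypot(*p)); delta(p,.31,.54)
E
```

```text
time_s: 5.32
ee_pos: [0.4422, 0.402, 0.3113]
eef_rot: [3.142, -0.0, 3.107]
force: [-0.2, -1.2, 1.0]
grip_width: 0.0004
grip_force: 0.0
yaw [(5.325, 0.0258), (5.375, 0.0355)]
t 5.425 tip in rack [-0.3687  0.1473] z 0.3132 toolyaw -0.0344 err 0.0699 F [ 0.06 -0.39  0.08] q [ 0.68  0.36  1.2   0.    1.58 -0.86]
[ 0.55345236 -0.03224099] 0.5543906531592824
units dx dy dz [ -4.19 -14.35   0.08] rz -3.29
```

```bash
python3 -m inch '-1 -0.29 -1 0 0 0 0;-1 -0.29 -1 0 0 0 0;-1 -0.29 -1 0 0 0 0;-1 -0.29 -1 0 0 0 0;-1 -0.29 -1 0 0 0 0;-1 -0.29 -1 0 0 0 0;-1 -0.29 -1 0 0 0 0;-1 -0.29 -1 0 0 0 0;-1 -0.29 -1 0 0 0 0;-1 -0.29 -1 0 0 0 0'
python3 -m inch '-1 -0.29 -1 0 0 0 0;-1 -0.29 -1 0 0 0 0;-1 -0.29 -1 0 0 0 0;-1 -0.29 -1 0 0 0 0;-1 -0.13 -0.35 0 0 0 -0.4;-1 0 0 0 0 0 -0.9;-1 0 0 0 0 0 -0.9;-1 0 0 0 0 0 -0.9;-1 0 0 0 0 0 -0.2'
python3 - <<'E'
from h import *
r=look(.27); tip(r[1][1]); p=railpt(.54,-1,.0325); delta(p,.24,.54)
E
```

```text
time_s: 6.68
ee_pos: [0.519, 0.0979, 0.3093]
eef_rot: [-3.141, -0.001, 3.107]
force: [1.1, 1.5, -0.5]
grip_width: 0.0007
grip_force: 0.0
time_s: 7.8
ee_pos: [0.553, -0.0329, 0.3094]
eef_rot: [3.141, -0.001, -2.599]
force: [-0.2, -1.2, -0.3]
grip_width: 0.0004
grip_force: 0.0
yaw [(7.8, 0.2817), (7.85, 0.2878)]
t 7.9 tip in rack [-0.3381 -0.2141] z 0.3098 toolyaw 0.5394 err -0.2516 F [-1.24 -0.49 -0.61] q [-0.13  0.25  1.34  0.    1.55 -2.24]
units dx dy dz [-0.03  0.01  2.33] rz -0.0
```

```bash
python3 -m inch '-1 0 0.4 0.8 0 0 0;-1 0 0.4 1 0 0 0;-1 0 0 0.5 0 0 0;-1 0 0 0 0 0 0;-1 0 0 0 0 0 0;-1 0 0 0 0 0 0;-1 0 0 0 0 0 0;-1 0 0 0 0 0 0;-1 0 0 0 0 0 0'
python3 - <<'E'
from h import *
r=look(.40); d=tip(r[1][1]); print("contact psi est", r[1][1]+(-.1025-d[1])/.38)
c=camera("scene"); cv2.imwrite("pics/s2.png",c["img"][60:300,160:520].repeat(2,0).repeat(2,1))
E
```

```text
time_s: 9.02
ee_pos: [0.5407, -0.0126, 0.2415]
eef_rot: [-3.141, 0.0, -2.6]
force: [-0.2, 0.5, -0.6]
grip_width: 0.0007
grip_force: 0.0
yaw [(9.025, 0.4042), (9.075, 0.4094)]
t 9.125 tip in rack [-0.3647 -0.1478] z 0.2415 toolyaw 0.5413 err -0.1319 F [ 0.19 -0.58  0.32] q [-0.09  0.25  1.5  -0.    1.39 -2.2 ]
contact psi est 0.5286191543673233
```

View pics/s2.png

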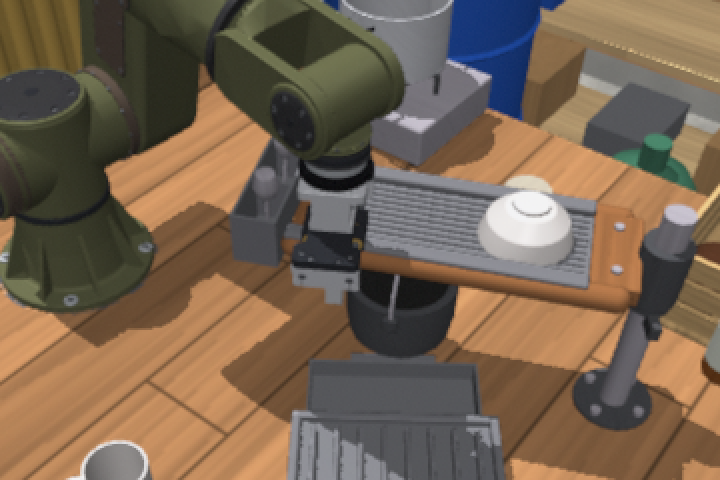

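```bash
python3 -m inch '-1 0 0 0 0 0 0;-1 0 0 0 0 0 0;-1 0 0 0 0 0 0;-1 0 0 0 0 0 0;-1 0 0 0 0 0 0;-1 -0.01 -0.05 0 0 0 -0.03;-1 -0.02 -0.09 0 0 0 -0.04;-1 -0.03 -0.11 0 0 0 -0.04;-1 -0.03 -0.11 0 0 0 -0.04;-1 -0.03 -0.11 0 0 0 -0.04'
python3 -m inch '-1 -0.03 -0.11 0 0 0 -0.04;-1 -0.03 -0.11 0 0 0 -0.04;-1 -0.03 -0.11 0 0 0 -0.04;-1 -0.03 -0.11 0 0 0 -0.04;-1 -0.03 -0.11 0 0 0 -0.04;-1 -0.03 -0.11 0 0 0 -0.04;-1 -0.03 -0.105 0 0 0 -0.04;-1 -0.03 -0.095 0 0 0 -0.04;-1 -0.03 -0.085 0 0 0 -0.03;-1 -0.02 -0.075 0 0 0 -0.03'
python3 -m inch '-1 -0.02 -0.065 0 0 0 -0.02;-1 -0.02 -0.055 0 0 0 -0.02;-1 -0.01 -0.045 0 0 0 -0.02;-1 -0.01 -0.035 0 0 0 -0.01;-1 -0.01 -0.025 0 0 0 -0.01;-1 0 -0.015 0 0 0 0;-1 0 -0.005 0 0 0 0'
python3 - <<'E'
from h import *
r=look(.64); d=tip(r[1][1]); r=look(.64)
E
```

```text
time_s: 10.42
ee_pos: [0.5513, -0.0228, 0.2414]
eef_rot: [3.142, -0.0, -2.567]
force: [0.2, 0.1, -0.8]
grip_width: 0.0004
grip_force: 0.0
time_s: 11.68
ee_pos: [0.5758, -0.043, 0.2414]
eef_rot: [3.142, -0.0, -2.5]
force: [0.3, -0.2, 1.3]
grip_width: 0.0004
grip_force: 0.0
time_s: 12.55
ee_pos: [0.5818, -0.0475, 0.2415]
eef_rot: [-3.142, -0.0, -2.487]
force: [0.4, -0.2, -0.2]
grip_width: 0.0003
grip_force: 0.0
yaw [(12.55, 0.6678), (12.6, 0.6649)]
t 12.65 tip in rack [-0.3794 -0.1036] z 0.2414 toolyaw 0.6548 err 0.0101 F [ 0.01  0.17 -0.57] q [-0.14  0.35  1.37  0.    1.42 -2.37]
yaw [(12.65, 0.6692), (12.7, 0.665)]
```

```bash
python3 -m inch '-1 0 0 0 0 0 0;-1 0 0 0 0 0 0;-1 0 0 0 0 0 0;-1 0 0 0 0 0 0;-1 0 0 0 0 0 0;-1 0 0 0 0 0 0'
python3 - <<'E'
from h import *
r=look(.66); tip(r[1][1])
A,_,_=load(); c=camera("scene"); W=pts(c); cv2.imwrite("pics/s3.png",c["img"][100:340,200:560].repeat(2,0).repeat(2,1))
P=W.reshape(-1,3); P=P[np.isfinite(P[:,0])]
e=A-.31*np.array([np.cos(.666),np.sin(.666)]); print("pot predicted",e.round(4))
k=P[(P[:,2]>.08)&(P[:,2]<.15)&(np.hypot(*(P[:,:2]-e).T)<.1)]
f=least_squares(lambda p:np.hypot(*(k[:,:2]-p).T)-.073,e,loss="soft_l1",f_scale=.003); print("pot fit",f.x.round(4),len(k))
E
```

```text
time_s: 13.5
ee_pos: [0.5818, -0.0475, 0.2414]
eef_rot: [3.142, -0.0, -2.487]
force: [0.3, -0.6, -0.3]
grip_width: 0.0003
grip_force: 0.0
yaw [(13.5, 0.6672), (13.55, 0.6644)]
t 13.6 tip in rack [-0.3794 -0.1038] z 0.2415 toolyaw 0.6548 err 0.0096 F [ 0.32 -0.18  0.33] q [-0.14  0.35  1.37  0.    1.42 -2.37]
pot predicted [0.5726 0.0767]
pot fit [0.5715 0.0759] 820
```

View pics/s3.png

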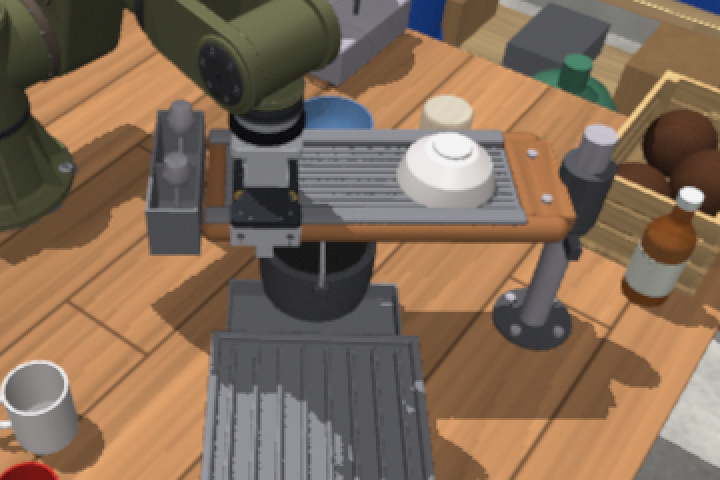

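The pot at (318,280) hangs over the open tray part, and its fit agrees with tray_mid to about 1 mm. The rack is still, so I'll back the finger away.

```bash
python3 -m inch '-1 0 -0.15 0 0 0 0;-1 0 -0.5 0 0 0 0;-1 0 -0.6 0 0 0 0;-1 0 -0.4 0 0 0 0;-1 0 0 0 0 0 0;-1 0 0 0 0 0 0;-1 0 0 0 0 0 0;-1 0 0 0 0 0 0;-1 0 0 0 0 0 0;-1 0 0 0 0 0 0'
python3 -m inch '-1 0 0 0 0 0 0;-1 0 0 0 0 0 0;-1 0 0 0 0 0 0;-1 0 0 0 0 0 0;-1 0 0 0 0 0 0;-1 0 0 0 0 0 0;-1 0 0 0 0 0 0;-1 0 0 0 0 0 0;-1 0 0 0 0 0 0;-1 0 0 0 0 0 0'
python3 - <<'E'
from h import *
r=look(.66); tip(r[1][1])
E
```

```text
time_s: 14.9
ee_pos: [0.6119, -0.0867, 0.2415]
eef_rot: [-3.141, 0.0, -2.487]
force: [-0.1, 0.3, -0.5]
grip_width: 0.0007
grip_force: 0.0
time_s: 16.15
ee_pos: [0.6119, -0.0868, 0.2415]
eef_rot: [-3.142, -0.0, -2.487]
force: [0.2, 0.4, 0.2]
grip_width: 0.0002
grip_force: 0.0
yaw [(16.15, 0.6655), (16.2, 0.6613)]
t 16.25 tip in rack [-0.3794 -0.1545] z 0.2414 toolyaw 0.6548 err 0.0065 F [-0.69 -0.53 -1.41] q [-0.2   0.43  1.26  0.    1.45 -2.43]
```

Drift is only about 0.001 rad/s. I'll wait out the eight seconds and a bit more.

```bash
Z='' 
python3 -m inch '-1 0 0 0 0 0 0;-1 0 0 0 0 0 0;-1 0 0 0 0 0 0;-1 0 0 0 0 0 0;-1 0 0 0 0 0 0;-1 0 0 0 0 0 0;-1 0 0 0 0 0 0;-1 0 0 0 0 0 0;-1 0 0 0 0 0 0;-1 0 0 0 0 0 0' | head -1
python3 -m inch '-1 0 0 0 0 0 0;-1 0 0 0 0 0 0;-1 0 0 0 0 0 0;-1 0 0 0 0 0 0;-1 0 0 0 0 0 0;-1 0 0 0 0 0 0;-1 0 0 0 0 0 0;-1 0 0 0 0 0 0;-1 0 0 0 0 0 0;-1 0 0 0 0 0 0' | head -1
python3 -m inch '-1 0 0 0 0 0 0;-1 0 0 0 0 0 0;-1 0 0 0 0 0 0;-1 0 0 0 0 0 0;-1 0 0 0 0 0 0;-1 0 0 0 0 0 0;-1 0 0 0 0 0 0;-1 0 0 0 0 0 0;-1 0 0 0 0 0 0;-1 0 0 0 0 0 0' | head -1
python3 -m inch '-1 0 0 0 0 0 0;-1 0 0 0 0 0 0;-1 0 0 0 0 0 0;-1 0 0 0 0 0 0;-1 0 0 0 0 0 0;-1 0 0 0 0 0 0;-1 0 0 0 0 0 0;-1 0 0 0 0 0 0;-1 0 0 0 0 0 0;-1 0 0 0 0 0 0' | head -1
python3 -m inch '-1 0 0 0 0 0 0;-1 0 0 0 0 0 0;-1 0 0 0 0 0 0;-1 0 0 0 0 0 0;-1 0 0 0 0 0 0;-1 0 0 0 0 0 0;-1 0 0 0 0 0 0;-1 0 0 0 0 0 0;-1 0 0 0 0 0 0;-1 0 0 0 0 0 0' | head -1
python3 -m inch '-1 0 0 0 0 0 0;-1 0 0 0 0 0 0;-1 0 0 0 0 0 0;-1 0 0 0 0 0 0;-1 0 0 0 0 0 0;-1 0 0 0 0 0 0;-1 0 0 0 0 0 0;-1 0 0 0 0 0 0;-1 0 0 0 0 0 0;-1 0 0 0 0 0 0' | head -1
python3 - <<'E'
from h import *
look(.66)
E
```

```text
time_s: 17.5
time_s: 18.75
time_s: 20.0
time_s: 21.25
time_s: 22.5
time_s: 23.75
yaw [(23.75, 0.6634), (23.8, 0.6599)]
```

```bash
python3 -c "
from station import ticket
print(ticket.hand_in())"
```

```text
the job is handed in; nothing more can be done
None
```

The job is handed in: the rack and pot came to rest over the open part of the tray, within about 1 mm of its middle by camera when the rack stopped, and stayed there untouched for about 10 s with almost no drift.

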